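Load the capped tubes into the labeller's feed chute

TASK

Load the two screw-cap tubes that lie on the worktop, the red-capped and the blue-capped one (not those standing in the rack), into the sloping feed chute, lying side by side across it against the stop at its low end and both with the cap towards the orange side wall; which of them goes in first does not matter. Lower each tube into the chute before letting go, so that it rolls down by itself and does not fall from high up. Leave the tube with the plain white stopper lying where it is.

Things in the scene. Friction and masses are not known exactly. Their poses are not given: they have to be found in the camera images.
- feed_chute: fixed gravity chute, 166 x 162 mm, 82 mm high: aluminium floor, side walls 25 mm above it. Origin: centre of underside, on the worktop; x points (level) up the slope, y to the orange wall, z up. Floor slopes 12 deg: 39 mm high at x = 0, 22 at x = -80, 56 at x = +80. Channel y = -75 (white wall) to +75 mm (orange wall). Stop lip 21 mm high at x = -75, 60 mm gap in it; high end open.
- orange_wall (a point): point on the top edge of the chute's orange wall, at x 0, y 78, z 50 mm of the chute, same axes. Tubes let go across the channel, middle at y = 0, near x = +20 mm, roll to the stop by themselves; they rest with axes at x = -67, z = 34 and x = -50, z = 38 mm. Let go with the axis about 18 mm above the floor: that leaves fingers room above the slope.
- tube_red: test tube with a red screw cap, lying on the worktop, 127 mm long, 18 mm thick (cap 20), about 30 g; can roll. Origin in the middle of its length, on the axis, 9 mm above the worktop; x axis along the tube from the round bottom to the red cap. Grip across the middle.
- tube_blue: test tube with a blue screw cap, lying on the worktop, 127 mm long, 18 mm thick (cap 20), about 30 g; can roll. Origin in the middle of its length, on the axis, 9 mm above the worktop; x axis along the tube from the round bottom to the blue cap. Grip across the middle.
- tube_plain: bystander to be left alone: test tube with a plain white push-in stopper, lying on the worktop, 139 mm long, 18 mm thick (cap 20), about 30 g; can roll. Origin in the middle of its length, on the axis, 9 mm above the worktop; x axis along the tube from the round bottom to the stopper.

How it is judged:
By the outcome, as a careful person would: the job done as asked, in the order asked, and still so for the second after the job is handed in, with the robot touching nothing.
It also fails if it takes over 48 s, if anything falls off the work surface, if the arm or the gripper's body presses on something with over 40 N, if the wrist force passes 120 N, or if a joint passes its speed limit or range.

ROBOT

A 6-joint arm with a two-finger parallel gripper is mounted at the origin on a cart in front of the work surface, level with it; the furniture and walls round the work are solid. World frame = base frame: x ahead of the robot, y to its left, z up, the work surface at z = 0. Lengths are in mm, angles in rad, forces in N, time in s.
With the tool pointing down it reaches from about 350 to 875 mm from the base axis. Payload 4.2 kg.
Tool frame: the origin (TCP) lies between the finger pads; the fingertips stand 11 mm ahead of it and the grasp point (between the pads) lies 8 mm behind it; z points along the fingers, y is the direction in which the jaws open and shut (so a half turn about z gives the same grasp; the last joint's range is limited). The gripper opens to 85 mm and grips with 20 to 120 N. Pads are 22 mm wide; open, the fingers measure 114 mm over their backs; the gripper's body (76 mm by 85 mm) begins 54 mm behind the grasp point. The pads swing forward as they close: fully open they stand 13 mm farther back than shut.
Start: joints at [1.568, 0.385, 0.008, 0, -1.194, -0.259], TCP at [161.73, 603.691, 212.912] pointing down, gripper open.
Joint ranges: [-3.14, 3.14], [-1.21, 2.06], [-1.07, 1.41], [-3.16, 2.05], [-2.99, -0.16], [-3.1, 3.1]. Speed limits (rad/s): [2.79, 2.79, 3.14, 3.14, 3.14, 3.14].

INTERFACE

Orientations are given as a unit quaternion [x, y, z, w].
In Python, from bench import * gives the robot as it stands. The module is installed in compiled form; this text tells all that it offers.
- The arm moves only by the tool drive_tool, never from a script. Its argument "increments" is a list of rows, each a list of 3 entries, a list of its own where there are three numbers: the gripper command: -1 is shut, 1 is fully open, values between are in proportion, then the shift along the tool's x, y, z scaled (see below), then the turn about the tool's z scaled (see below). In form: [[hand, [tx, ty, tz], turn], ...]. A call has 1 to 20 rows; each row shifts and turns the commanded pose from where the row before left it, along the tool's axes as they then stand; what a row does not reach is not made up. The controller multiplies each number of a shift by 0.3 m and each number of a turn by 2 rad. A row lasts 1/8 s, in which the tool goes at most 62.5 mm and 10.7 degrees, less where a joint would pass 70% of its speed; a pose out of reach is approached as far as the arm can. A call with a number of a shift or a turn outside -1 to 1 is refused whole. A call with a gripper value outside its range is refused whole. The fingers move at their own pace and stop on an object; the grip force is fixed at half the most. Time passes only in rows, so rows that do not move let the fingers close. It gives the time, the measured TCP pose, the force and the opening at its end, in the units of the state.
- read_state(): the state, without advancing time (a new reading comes with each control period).
- get_image(name): name is "scene" or "top" or "wrist"; returns the picture (420x560x3 uint8, red, green, blue); there is no depth.
- calibration(name): a dict with "fovy" (degrees; the focal length in pixels is half the picture's height over the tangent of half this angle, whatever the lens; pixels are square), "cx", "cy" (the principal point, pixels), "k1" (the pictures are not rectified: a ray, as slopes to the right and down, at radius r is drawn at 1 + k1 r^2 times it, then the intrinsics apply), "R" (3x3) and "t" (3): a world point X has camera coordinates R X + t. Camera axes: x right, y down, z forward; pixel columns grow to the right and rows downward; lengths in mm; the calibration is good to about 2 mm. A picture is of the moment at which its call begins: read the wrist's pose just before it. calibration takes no time and is no camera call; for the wrist camera it gives the pose at the moment of the call.
- job_done(): hands the job in, once; it reports no verdict.
The state is a dict: "clock": time; "joints": joint angles; "joint_vel": joint speeds; "joint_efforts": joint torques, N m; "position": TCP position; "ee_rot": TCP orientation; "contact_force": force on the tool from outside, world axes, zero at the start; "wrist_torque": the same for the moment, N m; "gripper_width": finger opening in mm.
Only numpy, scipy, OpenCV 4.12 (cv2) and the standard library are available. Lean on these libraries where they do the work, as an engineer would, in place of code of your own. Each camera call takes 0.05 s, during which the arm holds its last target.

## Working session

There is one attempt and no reset: what is moved stays moved. The work goes in short steps, Python scripts to look and compute and a tool call to move; the robot and the scene stay as the last step left them, time stands still between calls to the robot, and variables do not carry over. Pictures are saved under pics/ and viewed, and the job is handed in when it is done.

Besides the shell and the picture viewer there is one more tool, called after "Emit:" as name([rows], argument=value, ...), one row to a line, values as JSON. drive_tool: Moves the arm, as the interface text tells. Shifts and turns lie within -1 to 1; 1 stands for 0.3 m of shift or 2 rad of turn. Its arguments: {"type":"object","properties":{"increments":{"type":"array"}},"required":["increments"]}

```bash
mkdir -p pics
cat > h.py <<'E'
from bench import *
import numpy as np, cv2
def save(n,f):
    im=get_image(n); cv2.imwrite('pics/'+f,im[:,:,::-1]); return im
def K(c):
    f=210/np.tan(np.radians(c['fovy'])/2); return f
def ray(c,u,v):
    f=K(c); xd=np.array([(u-c['cx'])/f,(v-c['cy'])/f]); x=xd.copy()
    for _ in range(30): x=xd/(1+c['k1']*(x@x))
    R=np.array(c['R']);t=np.array(c['t']).ravel()
    d=R.T@np.array([x[0],x[1],1]); o=-R.T@t
    return o,d
def onz(c,u,v,z):
    o,d=ray(c,u,v); return o+d*(z-o[2])/d[2]
def proj(c,X):
    p=np.array(c['R'])@np.array(X,float)+np.array(c['t']).ravel(); x=p[:2]/p[2]; x=x*(1+c['k1']*(x@x)); f=K(c)
    return x[0]*f+c['cx'],x[1]*f+c['cy']
E
python3 - <<'E'
from h import *
import pickle
d={}
for n in ['scene','top','wrist']:
    c=calibration(n); d[n]=(save(n,n+'0.png'),c); print(n,c)
pickle.dump(d,open('d0.pkl','wb'))
print(read_state())
E
```

```text
scene {'fovy': 51.521957113888924, 'cx': 286.1048033990228, 'cy': 208.21386822282648, 'k1': -0.10139766737958128, 'R': array([[ 0.42457151, -0.90538047,  0.00502296],
       [-0.5524893 , -0.26347298, -0.79078288],
       [ 0.71728279,  0.33296875, -0.61207614]]), 't': array([ -2.33126534, 395.27174398, 435.71142422])}
top {'fovy': 53.3447822836844, 'cx': 272.437311032891, 'cy': 208.08313707842436, 'k1': 0.015007453673087454, 'R': array([[ 0.02003582, -0.99973243, -0.01155964],
       [-0.99532668, -0.01885246, -0.09470684],
       [ 0.09446357,  0.01340314, -0.99543809]]), 't': array([228.59331159, 500.5859191 , 876.79669853])}
wrist {'fovy': 65.29898941646945, 'cx': 274.0278889881277, 'cy': 207.68935149228201, 'k1': -0.004780764938557508, 'R': array([[-0.25850828, -0.96600788,  0.00149566],
       [-0.93180435,  0.24976302,  0.26336115],
       [-0.25478251,  0.06668738, -0.96469615]]), 't': array([623.93872913, -34.3345655 , 377.20845319])}
{'clock': 0.15, 'joints': array([ 1.56759303e+00,  3.85389066e-01,  6.92835945e-03, -3.46298821e-04,
       -1.19400365e+00, -2.58596433e-01]), 'joint_vel': array([ 0.00102735, -0.00267609,  0.00484763,  0.00251999, -0.00227642,
       -0.0006535 ]), 'joint_efforts': array([ 5.98781662e-05, -3.92675722e+01,  1.88581699e+01,  4.18851078e+00,
       -3.40992214e-03,  1.05438698e-06]), 'position': array([161.63140443, 603.24578255, 212.06377596]), 'ee_rot': array([ 9.91436146e-01, -1.30589610e-01, -5.34278101e-05,  8.47719480e-04]), 'contact_force': array([-0.30486605, -0.58932289,  0.55026572]), 'wrist_torque': array([ 0.00818534, -0.01265279, -0.04144705]), 'gripper_width': 85.20841863268608}
```

View pics/scene0.png

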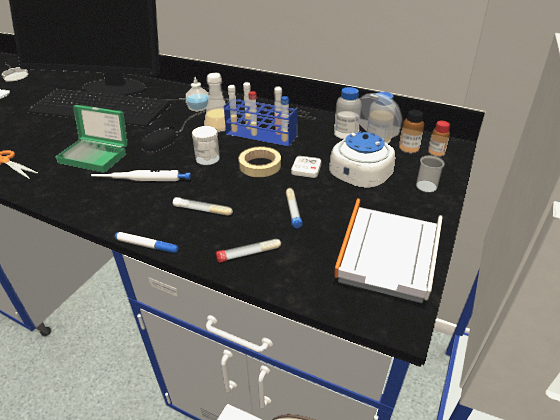

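View pics/top0.png

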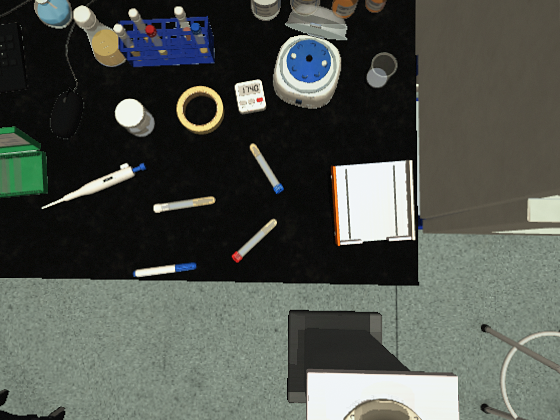

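View pics/wrist0.png

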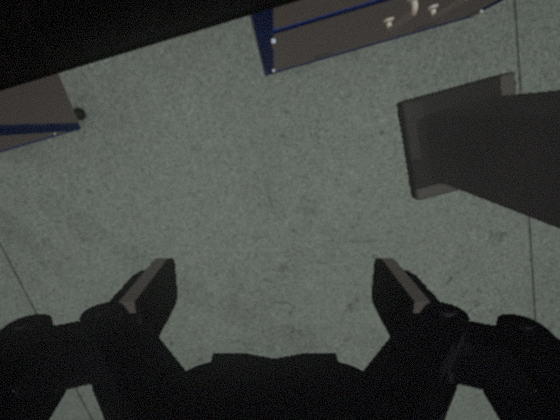

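Both views show the chute with its stop lip towards the robot (top ~v 240) and the orange wall at left (u~335). In the top view the red tube's cap is at (237,257) and its bottom at (273,223). The blue cap is at (280,188) and its bottom at (253,147). The plain tube is at (155–214,204). Now I'll measure.

```bash
cat > m.py <<'E'
from h import *
import pickle
d=pickle.load(open('d0.pkl','rb'))
for n,wins in {'top':{'red':(225,212,285,268),'blue':(242,138,292,198),'plain':(145,190,222,217)},'scene':{'red':(208,232,290,268),'blue':(278,182,306,232),'plain':(165,192,240,220)}}.items():
    im,c=d[n]; hsv=cv2.cvtColor(im,cv2.COLOR_RGB2HSV)
    for k,(a,b,e,f) in wins.items():
        w=im[b:f,a:e].astype(int); m=(w.max(2)>75).astype(np.uint8)
        nn,l,s,_=cv2.connectedComponentsWithStats(m); i=1+np.argmax(s[1:,4]); m=l==i
        ys,xs=np.nonzero(m)
        P=np.array([onz(c,x+a,y+b,9)[:2] for x,y in zip(xs,ys)])
        mu=P.mean(0); U,S,V=np.linalg.svd(P-mu,full_matrices=False); ax=V[0]; q=(P-mu)@ax; r=(P-mu)@V[1]
        mid=mu+ax*(q.max()+q.min())/2+V[1]*(r.max()+r.min())/2
        h=hsv[b:f,a:e]; 
        if k!='plain':
            cm=m&(h[:,:,1]>140)&((h[:,:,0]<8)|(h[:,:,0]>172) if k=='red' else (h[:,:,0]>95)&(h[:,:,0]<130))
            cy,cx=np.nonzero(cm); C=onz(c,cx.mean()+a,cy.mean()+b,9)[:2]
            if (C-mu)@ax<0: ax=-ax
            print(n,k,'cap',C.round(1),len(cx),end=' ')
        print(n,k,'mid',mid.round(1),'len',np.ptp(q).round(1),'wid',np.ptp(r).round(1),'ang',np.arctan2(ax[1],ax[0]).round(3))
# orange wall
for n in ['top','scene']:
    im,c=d[n]; h=cv2.cvtColor(im,cv2.COLOR_RGB2HSV)
    m=((h[:,:,0]>5)&(h[:,:,0]<18)&(h[:,:,1]>170)&(h[:,:,2]>120)).astype(np.uint8); m[:, :320]=0; m[:150]=0
    ys,xs=np.nonzero(m); print(n,'orange',len(xs),xs.min(),xs.max(),ys.min(),ys.max())
    cv2.imwrite(f'pics/{n}_chute.png',cv2.resize(im[150:310,320:450] if n=='top' else im[190:310,325:455],None,fx=5 if n=='scene' else 3.7,fy=5 if n=='scene' else 3.7,interpolation=cv2.INTER_CUBIC)[:,:,::-1])
E
python3 m.py
```

```text
top red cap [389.6 315.3] 66 top red mid [428.2 276.1] len 126.2 wid 21.4 ang 2.35
top blue cap [541.4 226.5] 59 top blue mid [587.4 255.9] len 126.1 wid 20.9 ang -2.577
top plain mid [503.7 433.6] len 138.3 wid 20.1 ang -1.4
scene red cap [388.8 317.3] 74 scene red mid [429.  277.6] len 128.0 wid 32.3 ang 2.356
scene blue cap [539.4 226.7] 80 scene blue mid [587.3 256.8] len 139.3 wid 23.3 ang -2.582
scene plain mid [503.7 435.8] len 142.9 wid 31.9 ang -1.413
top orange 200 333 339 166 245
scene orange 307 335 359 198 276
```

View pics/top_chute.png

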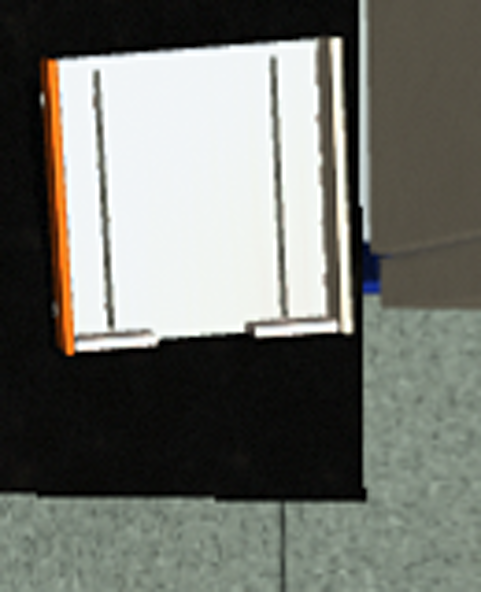

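View pics/scene_chute.png

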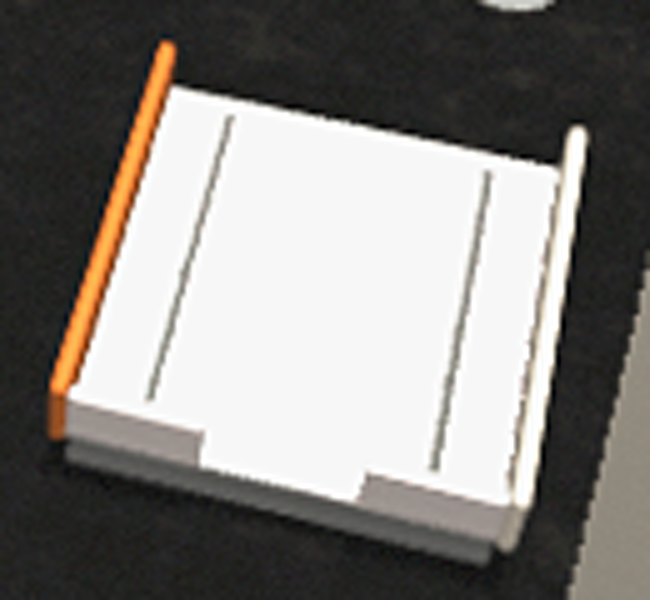

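```bash
cat > ch.py <<'E'
from h import *
import pickle
from scipy.optimize import least_squares
d=pickle.load(open('d0.pkl','rb'))
s=lambda x,y:(325+x/5-.4,190+y/5-.4); t=lambda x,y:(320+x/3.7-.4,150+y/3.7-.4)
O=[('scene',s(172,86),(83,75,56.6)),('scene',s(558,168),(83,-75,56.6)),('top',t(318,40),(83,-75,56.6)),
('scene',s(203,432),(-75,30,44)),('scene',s(365,473),(-75,-30,44)),('top',t(156,330),(-75,30,44)),('top',t(247,322),(-75,-30,44)),
('top',t(47,59),(83,81,81)),('top',t(343,38),(83,-81,81))]
def W(p,X):
    c,q=np.cos(p[2]),np.sin(p[2]); return [p[0]+c*X[0]-q*X[1],p[1]+q*X[0]+c*X[1],X[2]]
def f(p): return np.concatenate([np.subtract(proj(d[n][1],W(p,X)),uv) for n,uv,X in O])
r=least_squares(f,[500,0,0],x_scale=[100,100,.1],loss='soft_l1'); print(r.x); print(f(r.x).reshape(-1,2).round(1))
for n,uv,X in O: print(n,X,'ray-cast',onz(d[n][1],*uv,X[2]).round(1),'model',np.round(W(r.x,X),1))
for X in [(20,0,0),(83,0,0)]: print(X,W(r.x,X))
print([np.round(proj(d['top'][1],(161,603,212)))])
E
python3 ch.py
```

```text
[5.07060499e+02 2.90514864e+01 9.47313821e-02]
[[ 0.2  1. ]
 [ 0.2  1.2]
 [-0.4  0.8]
 [-0.5 -3.2]
 [ 2.4 -2.8]
 [-0.9  1.8]
 [ 3.3  1.8]
 [-0.1 -0.9]
 [-0.6 -1.3]]
scene (83, 75, 56.6) ray-cast [585.6 113.   56.6] model [582.6 111.6  56.6]
scene (83, -75, 56.6) ray-cast [600.3 -36.9  56.6] model [596.8 -37.8  56.6]
top (83, -75, 56.6) ray-cast [598.5 -38.7  56.6] model [596.8 -37.8  56.6]
scene (-75, 30, 44) ray-cast [422.7  48.8  44. ] model [429.6  51.8  44. ]
scene (-75, -30, 44) ray-cast [427.5  -5.8  44. ] model [435.2  -7.9  44. ]
top (-75, 30, 44) ray-cast [433.3  50.   44. ] model [429.6  51.8  44. ]
top (-75, -30, 44) ray-cast [438.9  -1.1  44. ] model [435.2  -7.9  44. ]
top (83, 81, 81) ray-cast [580.1 117.3  81. ] model [582.  117.5  81. ]
top (83, -81, 81) ray-cast [594.6 -44.9  81. ] model [597.4 -43.7  81. ]
(20, 0, 0) [np.float64(526.9708252984005), np.float64(30.943281600812483), 0]
(83, 0, 0) [np.float64(589.6883545402195), np.float64(36.90243639000849), 0]
[array([ 44., 397.])]
```

```bash
cat >> ch.py <<'E'
print('tri')
def tri(a,b):
    A=[];B=[]
    for n,uv in (('scene',a),('top',b)):
        o,v=ray(d[n][1],*uv); v/=np.linalg.norm(v); M=np.eye(3)-np.outer(v,v); A.append(M);B.append(M@o)
    A=np.vstack(A);B=np.hstack(B); X,res=np.linalg.lstsq(A,B,rcond=None)[:2]; return X.round(1),np.sqrt(res).round(1)
print('gapL',tri(s(203,432),t(156,330)),'gapR',tri(s(365,473),t(247,322)))
print('orange far top',tri(s(166,43),t(47,59)),'white far top',tri(s(578,128),t(341,38)))
print('orange near top',tri(s(62,388),t(70,353)),'white near top',tri(s(522,502),t(348,331)))
O=[O[i] for i in (0,1,2,7,8)]
r=least_squares(f,[500,0,0],x_scale=[100,100,.1]); print(r.x,f(r.x).round(1)); print(W(r.x,(20,0,0)))
E
python3 ch.py | sed -n '/tri/,$p'
```

```text
tri
gapL (array([433.1,  49.3,  34. ]), array([1.9])) gapR (array([439.4,  -4.7,  31.6]), array([0.5]))
orange far top (array([580.5, 116.8,  79.9]), array([0.5])) white far top (array([593.6, -41.5,  82.9]), array([2.3]))
orange near top (array([419.4,  98.6,  46.5]), array([0.3])) white near top (array([434.8, -56.7,  46. ]), array([0.5]))
[5.06889466e+02 2.86898960e+01 9.82970674e-02] [ 0.2  1.2  0.2  1.2 -0.4  0.8 -0.1 -0.7 -0.6 -1.4]
[np.float64(526.7929202880241), np.float64(30.652672959157954), 0]
```

Chute pose: centre (507, 29), yaw 0.097 (the four triangulated wall corners agree, and wall heights of 46 and 80–82 mm fit the data). The lip corners came out at z≈33, below the 44 I assumed, so I left them out of the fit. Tube positions agree between views to within 2 mm. Red goes first.

Emit:
drive_tool([
  [1,[0.114,0.082,0.02],0],
  [1,[0.114,0.082,0.02],0],
  [1,[0.114,0.082,0.02],0],
  [1,[0.114,0.082,0.02],0],
  [1,[0.114,0.082,0.02],0],
  [1,[0.114,0.082,0.02],0],
  [1,[0.114,0.082,0.02],0],
  [1,[0.114,0.082,0.02],0],
  [1,[0.114,0.082,0.02],0],
  [1,[0.114,0.082,0.02],0],
  [1,[0,0,0],0.066],
  [1,[0,0,0],0.066],
  [1,[0,0,0],0.066],
  [1,[0,0,0],0.066],
  [1,[0,0,0],0],
  [1,[0,0,0],0],
])

```text
clock: 2.15
position: [428.3, 277.5, 152.8]
ee_rot: [0.923, -0.384, -0.0, 0.0]
contact_force: [0.0, -0.1, -0.4]
gripper_width: 85.2
```

```bash
cat > g.py <<'E'
from h import *
import sys
from scipy.spatial.transform import Rotation as Ro
def go(tx,ty,tz,phi):
    s=read_state(); R=Ro.from_quat(s['ee_rot']).as_matrix(); p=s['position']
    f=np.arctan2(R[1,0],R[0,0]); 
    d=R.T@(np.array([tx,ty,tz])-p)/300
    th=(f-phi+np.pi)%(2*np.pi)-np.pi
    print('t',s['clock'],'pos',p.round(1),'phi',f.round(3),'tilt',R[2,2].round(4),'w',s['gripper_width'].round(1),'j',s['joints'].round(2),'F',s['contact_force'].round(1))
    print('shift units',d.round(3),'turn units',(th/2).round(4))
if __name__=='__main__': go(*map(float,sys.argv[1:5]))
E
python3 g.py 428.7 276.8 13 -0.789
python3 - <<'E'
from h import *
import pickle
c=calibration('wrist'); im=save('wrist','w1.png'); pickle.dump((im,c),open('w1.pkl','wb'))
E
```

```text
Traceback (most recent call last):
  File "g.py", line 11, in <module>
    if __name__=='__main__': go(*map(float,sys.argv[1:5]))
                             ~~^^^^^^^^^^^^^^^^^^^^^^^^^^^
  File "g.py", line 9, in go
    print('t',s['clock'],'pos',p.round(1),'phi',f.round(3),'tilt',R[2,2].round(4),'w',s['gripper_width'].round(1),'j',s['joints'].round(2),'F',s['contact_force'].round(1))
                                                                                      ^^^^^^^^^^^^^^^^^^^^^^^^
AttributeError: 'float' object has no attribute 'round'
```

View pics/w1.png

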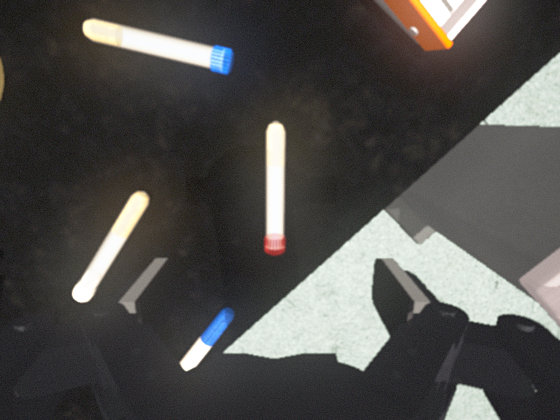

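The wrist view shows the red tube upright in the picture, centred between the jaws: bottom at (276,123), cap end at (275,254).

```bash
sed -i "s/s\['gripper_width'\].round(1)/round(s['gripper_width'],1)/" g.py
python3 - <<'E'
from h import *
import pickle
im,c=pickle.load(open('w1.pkl','rb'))
for n,a,b in (('red',(276,122),(275,254)),('blue',(83,27),(233,61))):
    A=onz(c,*a,9);B=onz(c,*b,9); print(n,(A+B)/2,np.linalg.norm(A-B),np.arctan2(*(B-A)[[1,0]]))
E
python3 g.py 428.7 276.8 13 -0.789
```

```text
red [426.3707634  276.94239001   9.        ] 127.72987518206293 2.3478802379642216
blue [586.67909422 256.24418047   9.        ] 127.67958340688338 -2.5678232081867653
t 2.2 pos [428.3 277.5 152.8] phi -0.788 tilt -1.0 w 85.4 j [ 0.89  0.25 -0.36 -0.   -0.97 -0.11] F [-0.4 -0.3 -0.6]
shift units [0.003 0.001 0.466] turn units 0.0003
```

Emit:
drive_tool([
  [1,[0,0,0.08],0],
  [1,[0,0,0.1],0],
  [1,[0,0,0.1],0],
  [1,[0,0,0.08],0],
  [1,[0,0,0.06],0],
  [1,[0,0,0.03],0],
  [1,[0,0,0.013],0],
  [1,[0,0,0],0],
  [-1,[0,0,0],0],
  [-1,[0,0,0],0],
  [-1,[0,0,0],0],
  [-1,[0,0,0],0],
  [-1,[0,0,0],0],
  [-1,[0,0,0],0],
])

```text
clock: 3.95
position: [428.4, 277.5, 14.0]
ee_rot: [0.923, -0.385, -0.0, 0.0]
contact_force: [0.3, 0.4, 0.1]
gripper_width: -0.2
```

```bash
python3 g.py 428.7 276.8 13 -0.789
```

```text
t 3.95 pos [428.4 277.5  14. ] phi -0.79 tilt -1.0 w -0.2 j [ 0.89  0.44 -0.51 -0.   -0.62 -0.11] F [0.3 0.4 0.1]
shift units [0.002 0.001 0.003] turn units -0.0004
```

The fingers shut on nothing, so I'll look.

Run:
```python
from h import *
save('wrist','w2.png');save('scene','s2.png')
```

```text
(no output)
```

View pics/w2.png

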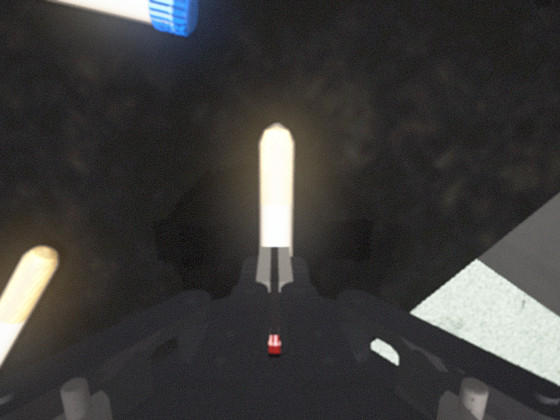

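View pics/s2.png

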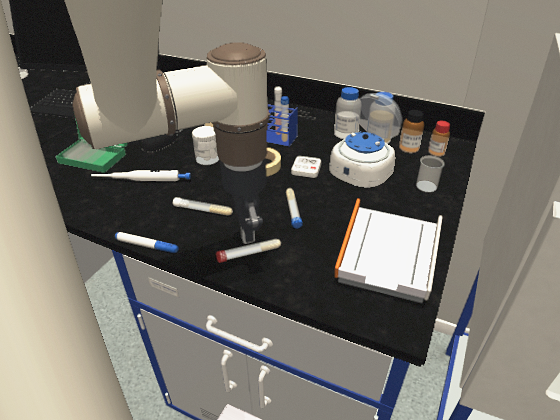

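Run:
```python
from h import *
c=calibration('scene');cw=calibration('wrist')
for z in (0,3,9,14,20,30,50): print(z,np.round(proj(c,(428.4,277.5,z)),1),np.round(proj(cw,(428.4,277.5,z)),1))
im=cv2.imread('pics/s2.png'); cv2.imwrite('pics/s2z.png',cv2.resize(im[150:280,190:310],None,fx=4.5,fy=4.5,interpolation=cv2.INTER_CUBIC))
for n,a,b in (('red',(277,124),(275,354)),): print(n,onz(cw,*a,9),onz(cw,*b,15))
```

```text
0 [248.8 252.7] [273.2 239.5]
3 [248.8 251.5] [273.2 241.4]
9 [248.6 249.2] [273.1 245.5]
14 [248.5 247.3] [273.1 249. ]
20 [248.3 245. ] [273.  253.6]
30 [248.1 241.1] [273. 262.]
50 [247.5 233. ] [272.8 282.2]
red [471.72483787 231.08356995   9.        ] [382.38026799 322.38887996  15.        ]
```

View pics/s2z.png

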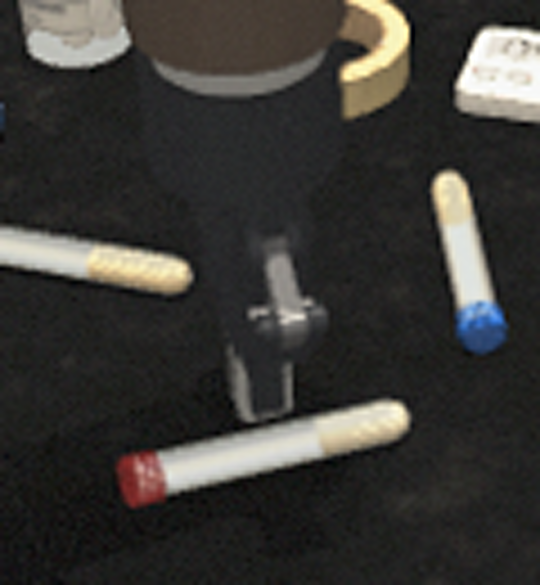

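Run:
```python
from h import *
c=calibration('scene');cw=calibration('wrist')
u=np.array([np.cos(-.79),np.sin(-.79)])
for z in (3,10,15,20,25,30,40):
  for s in (-11,11):
    X=np.r_[np.array([428.4,277.5])+s*u,z]; p=proj(c,X); print(z,s,'scenecrop',np.round((np.array(p)-[190,150])*4.5),'wrist',np.round(proj(cw,X),1))
im=cv2.imread('pics/w2.png'); cv2.imwrite('pics/w2z.png',cv2.resize(im[190:360,200:350],None,fx=3.5,fy=3.5,interpolation=cv2.INTER_CUBIC)*1)
```

```text
3 -11 scenecrop [239. 463.] wrist [273.2 259.6]
3 11 scenecrop [289. 451.] wrist [273.2 222.6]
10 -11 scenecrop [239. 451.] wrist [273.1 265. ]
10 11 scenecrop [288. 439.] wrist [273.1 226.7]
15 -11 scenecrop [238. 442.] wrist [273.1 269.1]
15 11 scenecrop [288. 430.] wrist [273.1 229.8]
20 -11 scenecrop [237. 433.] wrist [273.  273.4]
20 11 scenecrop [288. 422.] wrist [273.  233.1]
25 -11 scenecrop [236. 424.] wrist [273.  277.9]
25 11 scenecrop [287. 413.] wrist [273.  236.6]
30 -11 scenecrop [236. 416.] wrist [273.  282.8]
30 11 scenecrop [287. 404.] wrist [273.  240.3]
40 -11 scenecrop [234. 398.] wrist [272.9 293.4]
40 11 scenecrop [286. 386.] wrist [272.9 248.5]
```

View pics/w2z.png

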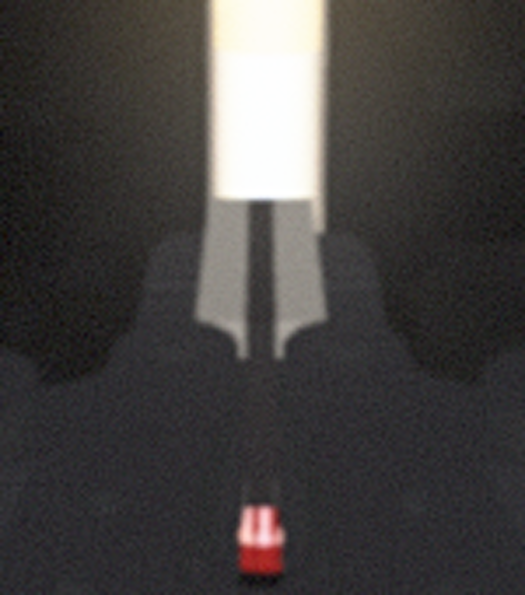

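Tip corners in the scene crop put the shut fingertips at z≈25 for TCP z 14, so they sit above the tube, and about 20 mm higher than the interface text implies. The tube has not moved: its bottom is still at (471.7, 231). I'll open and go 20 mm lower.

Emit:
drive_tool([
  [1,[0,0,0],0],
  [1,[0,0,0],0],
  [1,[0,0,0],0],
  [1,[0,0,0],0],
  [1,[0,0,0],0],
  [1,[0,0,0.03],0],
  [1,[0,0,0.02],0],
  [1,[0,0,0.013],0],
  [1,[0,0,0],0],
])

```text
clock: 5.18
position: [428.2, 277.3, -5.4]
ee_rot: [0.923, -0.385, -0.0, 0.001]
contact_force: [-0.2, -0.8, -0.1]
gripper_width: 85.6
```

```bash
python3 g.py 428.7 276.8 -6 -0.789;python3 - <<'E'
from h import *
im=save('scene','s3.png'); cv2.imwrite('pics/s3z.png',cv2.resize(im[150:280,190:310,::-1],None,fx=4.5,fy=4.5,interpolation=cv2.INTER_CUBIC))
E
```

```text
t 5.175 pos [428.2 277.3  -5.4] phi -0.79 tilt -1.0 w 85.6 j [ 0.89  0.47 -0.53 -0.   -0.58 -0.11] F [-0.2 -0.8 -0.1]
shift units [0.002 0.    0.002] turn units -0.0004
```

View pics/s3z.png

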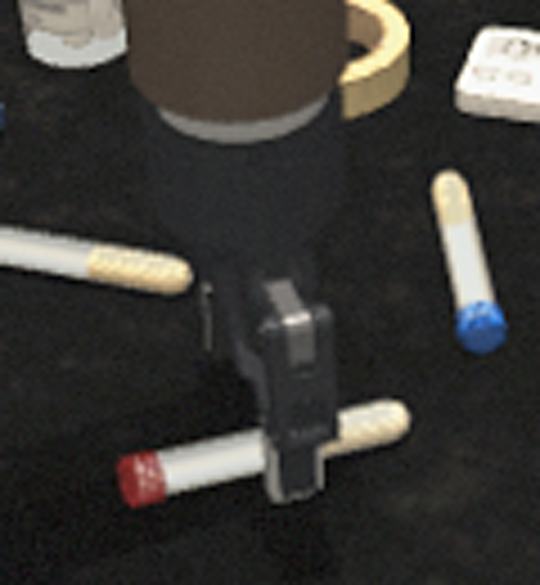

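Run:
```python
from h import *
c=calibration('scene')
for dd in (43,50):
  for z in (0,5,10,15,20,25):
    X=np.r_[np.array([428.2,277.3])+dd*np.array([-.71,-.704]),z]; p=proj(c,X); print(dd,z,'crop',np.round((np.array(p)-[190,150])*4.5))
```

```text
43 0 crop [293. 531.]
43 5 crop [293. 522.]
43 10 crop [293. 513.]
43 15 crop [292. 505.]
43 20 crop [292. 496.]
43 25 crop [291. 487.]
50 0 crop [298. 542.]
50 5 crop [298. 534.]
50 10 crop [297. 525.]
50 15 crop [297. 516.]
50 20 crop [296. 507.]
50 25 crop [296. 499.]
```

Open tips sit at z≈20, and swinging forward 13 mm on closing puts them at about 7. I'll go 4 mm lower and close.

Emit:
drive_tool([
  [1,[0,0,0.013],0],
  [1,[0,0,0],0],
  [-1,[0,0,0],0],
  [-1,[0,0,0],0],
  [-1,[0,0,0],0],
  [-1,[0,0,0],0],
  [-1,[0,0,0],0],
])

```text
clock: 6.1
position: [428.5, 277.6, -8.4]
ee_rot: [0.923, -0.385, 0.0, -0.0]
contact_force: [-0.9, 0.2, 4.1]
gripper_width: 14.6
```

```bash
python3 g.py 428.7 276.8 -9 -0.789;python3 - <<'E'
from h import *
im=save('scene','s4.png'); cv2.imwrite('pics/s4z.png',cv2.resize(im[150:280,190:310,::-1],None,fx=4.5,fy=4.5,interpolation=cv2.INTER_CUBIC))
E
```

```text
t 6.1 pos [428.5 277.6  -8.4] phi -0.79 tilt -1.0 w 14.6 j [ 0.89  0.47 -0.53  0.   -0.57 -0.11] F [-0.9  0.2  4.1]
shift units [0.002 0.002 0.002] turn units -0.0003
```

View pics/s4z.png

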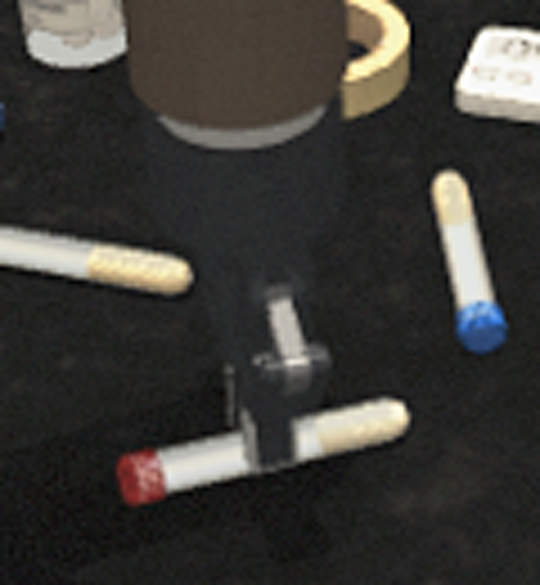

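The width is 14.6 mm with 4 N upward, so the tips are pinching above the axis. I'll open a little, go 9 mm lower and close again.

Emit:
drive_tool([
  [0,[0,0,0],0],
  [0,[0,0,0],0],
  [0,[0,0,0],0],
  [0,[0,0,0.015],0],
  [0,[0,0,0.013],0],
  [-1,[0,0,0],0],
  [-1,[0,0,0],0],
  [-1,[0,0,0],0],
  [-1,[0,0,0],0],
])

```text
clock: 7.28
position: [428.4, 277.6, -17.1]
ee_rot: [0.923, -0.385, 0.0, -0.0]
contact_force: [0.5, 0.2, -0.1]
gripper_width: 16.0
```

```bash
python3 g.py 428.7 276.8 -9 -0.789;python3 - <<'E'
from h import *
im=save('scene','s5.png'); cv2.imwrite('pics/s5z.png',cv2.resize(im[150:280,190:310,::-1],None,fx=4.5,fy=4.5,interpolation=cv2.INTER_CUBIC))
E
```

```text
t 7.275 pos [428.4 277.6 -17.1] phi -0.79 tilt -1.0 w 16.0 j [ 0.89  0.49 -0.53 -0.   -0.55 -0.11] F [ 0.5  0.2 -0.1]
shift units [ 0.003  0.001 -0.027] turn units -0.0004
```

View pics/s5z.png

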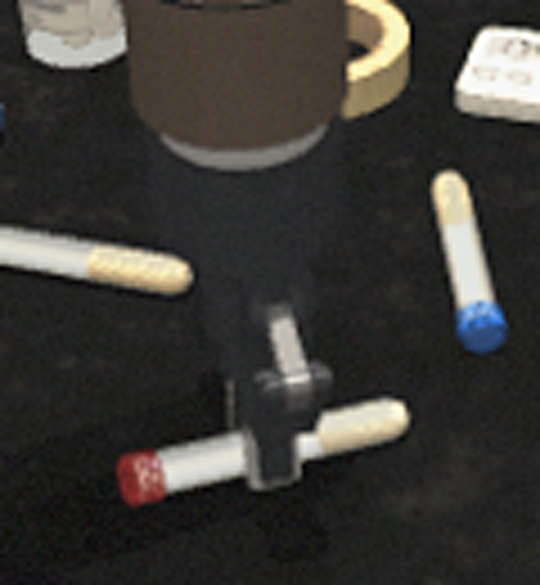

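Width 16 mm with no residual force, and the fingers straddle the tube. Lifting 120 mm and checking.

Emit:
drive_tool([
  [-1,[0,0,-0.02],0],
  [-1,[0,0,-0.05],0],
  [-1,[0,0,-0.08],0],
  [-1,[0,0,-0.1],0],
  [-1,[0,0,-0.1],0],
  [-1,[0,0,-0.05],0],
  [-1,[0,0,0],0],
])

```text
clock: 8.2
position: [428.8, 278.1, 104.1]
ee_rot: [0.923, -0.385, 0.0, -0.001]
contact_force: [-0.1, -0.5, -0.8]
gripper_width: 16.0
```

```bash
python3 g.py 527 31 100 -1.474;python3 - <<'E'
from h import *
import pickle
d={}
for n in ('scene','top','wrist'): d[n]=(save(n,n+'6.png'),calibration(n))
pickle.dump(d,open('d6.pkl','wb'))
E
```

```text
t 8.2 pos [428.8 278.1 104.1] phi -0.79 tilt -1.0 w 16.0 j [ 0.89  0.3  -0.42 -0.   -0.84 -0.11] F [-0.1 -0.5 -0.8]
shift units [0.815 0.347 0.012] turn units 0.3421
```

View pics/scene6.png

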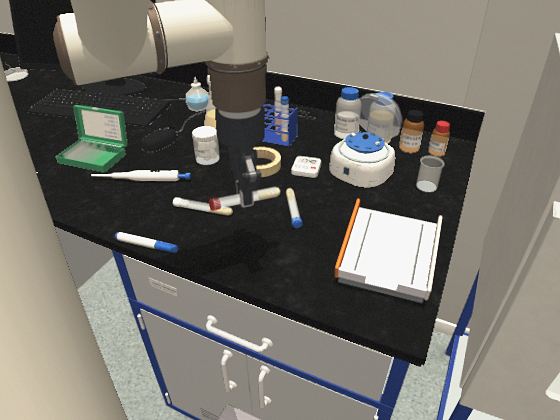

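View pics/wrist6.png

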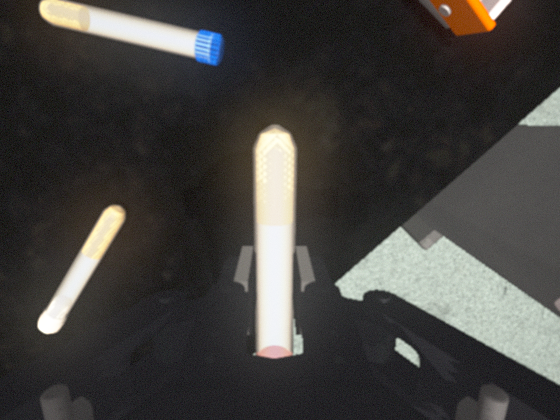

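View pics/top6.png

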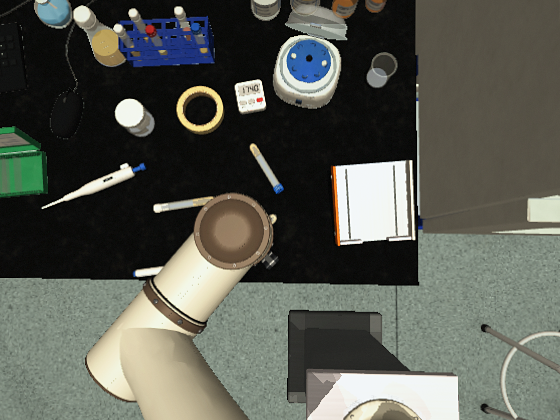

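The tube is held level, with its cap in the scene at (214,202) and its bottom at (280,191). Now checking its height.

Run:
```python
from h import *
import pickle
d=pickle.load(open('d6.pkl','rb')); c=d['scene'][1]; cw=d['wrist'][1]
u=np.array([np.cos(2.353),np.sin(2.353)]); m=np.array([428.4,278])
for z in (75,90,110,120,130,140): print(z,[np.round(proj(c,np.r_[m+s*u,z]),1) for s in (-63,63)],[np.round(proj(cw,np.r_[m+s*u,z]),1) for s in (-63,)])
h=cv2.cvtColor(d['scene'][0],cv2.COLOR_RGB2HSV); m=((h[...,0]<8)|(h[...,0]>172))&(h[...,1]>130); m[:190]=0;m[215:]=0;m[:,:200]=0;m[:,230:]=0
print(np.argwhere(m).mean(0),m.sum())
```

```text
75 [array([279.4, 215.4]), array([212.5, 230. ])] [array([270.6, 124.8])]
90 [array([279.4, 209. ]), array([211.7, 223.5])] [array([270.4, 125.4])]
110 [array([279.3, 200.2]), array([210.5, 214.6])] [array([269.9, 126.4])]
120 [array([279.3, 195.8]), array([209.9, 210.1])] [array([269.7, 127. ])]
130 [array([279.3, 191.2]), array([209.3, 205.5])] [array([269.4, 127.6])]
140 [array([279.2, 186.6]), array([208.7, 200.8])] [array([269. , 128.4])]
[203.96875 212.78125] 64
```

Tube axis = TCP z + 26 (z≈130 at TCP 104), consistent with the grasp. Carrying it over the chute.

Emit:
drive_tool([
  [-1,[0.05,0.022,0],0],
  [-1,[0.09,0.038,0],0],
  [-1,[0.115,0.049,0],0],
  [-1,[0.115,0.049,0],0],
  [-1,[0.115,0.049,0],0],
  [-1,[0.115,0.049,0],0],
  [-1,[0.115,0.049,0],0],
  [-1,[0.07,0.028,0],0],
  [-1,[0.03,0.014,0],0],
  [-1,[0,0,0],0.05],
  [-1,[0,0,0],0.075],
  [-1,[0,0,0],0.075],
  [-1,[0,0,0],0.075],
  [-1,[0,0,0],0.067],
  [-1,[0,0,0],0],
  [-1,[0,0,0],0],
])

```text
clock: 10.35
position: [526.3, 30.7, 102.6]
ee_rot: [0.741, -0.671, -0.0, 0.0]
contact_force: [0.1, -0.9, -0.0]
gripper_width: 16.1
```

```bash
python3 g.py 527 31 36 -1.474;python3 - <<'E'
from h import *
for n in ('scene','wrist'): save(n,n+'7.png')
E
```

```text
t 10.35 pos [526.3  30.7 102.6] phi -1.472 tilt -1.0 w 16.1 j [ 0.37  0.33 -0.38 -0.   -0.86 -0.27] F [ 0.1 -0.9 -0. ]
shift units [-0.001 -0.002  0.222] turn units 0.0012
```

View pics/scene7.png

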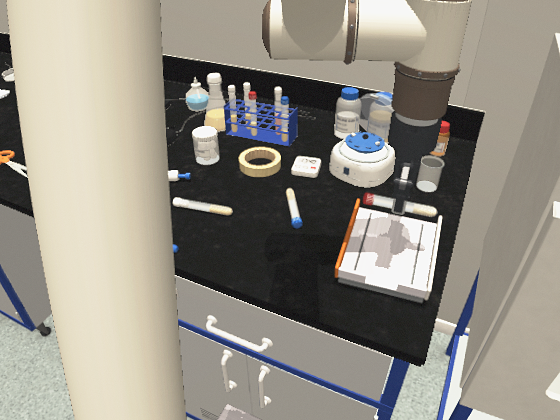

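View pics/wrist7.png

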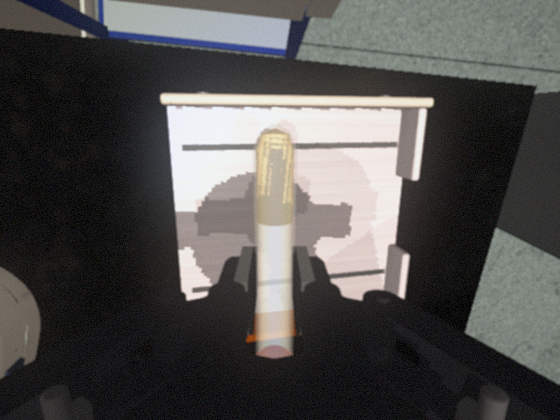

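The tube is square to the chute, cap at the orange wall. Lowering to axis ~18 mm above the floor, then releasing.

Emit:
drive_tool([
  [-1,[0,0,0.04],0],
  [-1,[0,0,0.06],0],
  [-1,[0,0,0.06],0],
  [-1,[0,0,0.04],0],
  [-1,[0,0,0.02],0],
  [-1,[0,0,0],0],
  [-1,[0,0,0],0],
  [-1,[0,0,0],0],
])

```text
clock: 11.45
position: [527.0, 30.8, 37.4]
ee_rot: [0.741, -0.672, 0.0, -0.001]
contact_force: [-0.1, 0.2, -0.6]
gripper_width: 15.8
```

```bash
python3 g.py 527 31 36 -1.474;python3 - <<'E'
from h import *
im=save('scene','s8.png'); cv2.imwrite('pics/s8z.png',cv2.resize(im[170:310,325:455,::-1],None,fx=4.2,fy=4.2,interpolation=cv2.INTER_CUBIC))
E
```

```text
t 11.45 pos [527.   30.8  37.4] phi -1.474 tilt -1.0 w 15.8 j [ 0.37  0.42 -0.45  0.   -0.7  -0.27] F [-0.1  0.2 -0.6]
shift units [-0.001 -0.     0.005] turn units 0.0002
```

View pics/s8z.png

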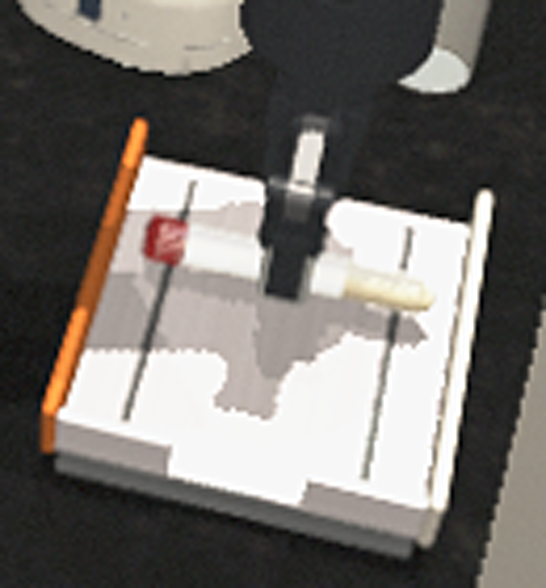

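Emit:
drive_tool([
  [0.3,[0,0,0],0],
  [0.3,[0,0,0],0],
  [0.3,[0,0,0],0],
  [0.3,[0,0,-0.03],0],
  [0.3,[0,0,-0.06],0],
  [1,[0,0,-0.08],0],
  [1,[0,0,-0.08],0],
  [1,[0,0,-0.08],0],
  [1,[0,0,0],0],
])

```text
clock: 12.62
position: [528.1, 31.0, 138.3]
ee_rot: [0.741, -0.672, 0.001, -0.002]
contact_force: [0.0, 0.5, -0.5]
gripper_width: 85.3
```

```bash
python3 g.py 587 256.5 100 0.562;python3 - <<'E'
from h import *
im=save('scene','s9.png')
E
```

```text
t 12.625 pos [528.1  31.  138.3] phi -1.474 tilt -1.0 w 85.3 j [ 0.37  0.29 -0.34  0.   -0.94 -0.27] F [ 0.   0.5 -0.5]
shift units [-0.729 -0.268  0.13 ] turn units -1.0178
```

View pics/s9.png

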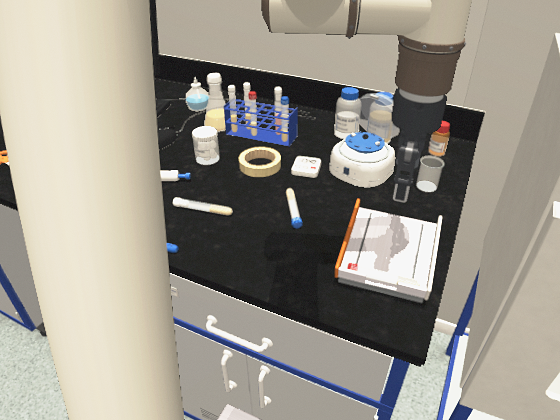

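The red tube lies at the stop with its cap at the orange wall (scene (352,266)). Next, blue.

Emit:
drive_tool([
  [1,[-0.05,-0.018,0],0],
  [1,[-0.1,-0.037,0],0],
  [1,[-0.12,-0.044,0],0],
  [1,[-0.12,-0.044,0],0],
  [1,[-0.12,-0.044,0],0],
  [1,[-0.12,-0.044,0],0],
  [1,[-0.07,-0.026,0],0],
  [1,[-0.029,-0.011,0],0],
  [1,[0,0,0],-0.05],
  [1,[0,0,0],-0.088],
  [1,[0,0,0],-0.088],
  [1,[0,0,0],-0.088],
  [1,[0,0,0],-0.088],
  [1,[0,0,0],-0.088],
  [1,[0,0,0],-0.088],
  [1,[0,0,0],-0.088],
  [1,[0,0,0],-0.088],
  [1,[0,0,0],-0.088],
  [1,[0,0,0],-0.088],
  [1,[0,0,0],-0.088],
])

```text
clock: 15.18
position: [585.1, 255.0, 135.6]
ee_rot: [0.96, 0.28, -0.0, 0.0]
contact_force: [1.0, 0.5, -0.1]
gripper_width: 85.5
```

Emit:
drive_tool([
  [1,[0,0,0],0],
  [1,[0,0,0],0],
])

```text
clock: 15.42
position: [585.3, 255.6, 135.8]
ee_rot: [0.961, 0.276, -0.0, 0.0]
contact_force: [0.3, -0.2, 0.0]
gripper_width: 85.3
```

```bash
python3 g.py 587.2 256.3 -17 0.562;python3 - <<'E'
from h import *
import pickle
c=calibration('wrist'); im=save('wrist','w10.png'); pickle.dump((im,c),open('w10.pkl','wb'))
for a in (-63.5,63.5): print(proj(c,(587.2+a*np.cos(-2.579),256.3+a*np.sin(-2.579),9)))
E
```

```text
t 15.425 pos [585.3 255.6 135.8] phi 0.559 tilt -1.0 w 85.3 j [ 0.66  0.47 -0.06 -0.   -1.04  1.47] F [ 0.3 -0.2  0. ]
shift units [0.007 0.001 0.509] turn units -0.0015
(np.float64(274.58693941590644), np.float64(118.98436003195108))
(np.float64(274.93172423845346), np.float64(257.8874960022362))
```

View pics/w10.png

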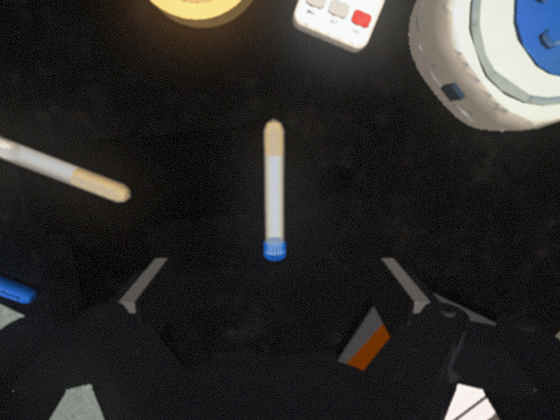

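The blue tube is aligned and centred: (274,119) to (274,261), against a predicted (275,119) to (275,258).

Emit:
drive_tool([
  [1,[0.004,0,0.06],0],
  [1,[0,0,0.1],0],
  [1,[0,0,0.1],0],
  [1,[0,0,0.1],0],
  [1,[0,0,0.07],0],
  [1,[0,0,0.04],0],
  [1,[0,0,0.025],0],
  [1,[0,0,0.01],0],
  [0.2,[0,0,0],0],
  [0.2,[0,0,0],0],
  [0.2,[0,0,0],0],
])

```text
clock: 16.85
position: [586.7, 256.9, -15.1]
ee_rot: [0.961, 0.277, 0.0, -0.0]
contact_force: [-0.2, -0.3, -0.5]
gripper_width: 51.3
```

```bash
python3 g.py 587.2 256.3 -17 0.562
```

```text
t 16.85 pos [586.7 256.9 -15.1] phi 0.562 tilt -1.0 w 51.3 j [ 0.66  0.64 -0.2   0.   -0.73  1.47] F [-0.2 -0.3 -0.5]
shift units [0.    0.003 0.006] turn units 0.0001
```

Emit:
drive_tool([
  [0.2,[0,0.002,0.006],0],
  [-1,[0,0,0],0],
  [-1,[0,0,0],0],
  [-1,[0,0,0],0],
  [-1,[0,0,0],0],
  [-1,[0,0,0],0],
])

```text
clock: 17.6
position: [586.9, 256.3, -17.3]
ee_rot: [0.961, 0.277, 0.0, -0.0]
contact_force: [-1.3, -0.4, 1.4]
gripper_width: 15.6
```

```bash
python3 g.py 587.2 256.3 -17 0.562
```

```text
t 17.6 pos [586.9 256.3 -17.3] phi 0.562 tilt -1.0 w 15.6 j [ 0.66  0.64 -0.2   0.   -0.73  1.47] F [-1.3 -0.4  1.4]
shift units [ 0.001  0.001 -0.001] turn units 0.0002
```

Emit:
drive_tool([
  [-1,[0,0,-0.02],0],
  [-1,[0,0,-0.06],0],
  [-1,[0,0,-0.1],0],
  [-1,[0,0,-0.1],0],
  [-1,[0,0,-0.1],0],
  [-1,[0,0,-0.04],0],
  [-1,[0,0,0],0.05],
  [-1,[0,0,0],0.088],
  [-1,[0,0,0],0.088],
  [-1,[0,0,0],0.088],
  [-1,[0,0,0],0.088],
  [-1,[0,0,0],0.088],
  [-1,[0,0,0],0.088],
  [-1,[0,0,0],0.088],
  [-1,[0,0,0],0.088],
  [-1,[0,0,0],0.088],
  [-1,[0,0,0],0.088],
  [-1,[0,0,0],0.088],
  [-1,[0,0,0],0],
])

```text
clock: 19.98
position: [586.4, 256.0, 108.2]
ee_rot: [0.741, -0.671, -0.0, 0.0]
contact_force: [0.7, -0.2, -0.2]
gripper_width: 15.6
```

```bash
python3 g.py 527 31 110 -1.474
```

```text
t 19.975 pos [586.4 256.  108.2] phi -1.472 tilt -1.0 w 15.6 j [ 0.66  0.5  -0.09 -0.   -0.99 -0.56] F [ 0.7 -0.2 -0.2]
shift units [ 0.727  0.271 -0.006] turn units 0.001
```

Emit:
drive_tool([
  [-1,[0.05,0.018,0],0],
  [-1,[0.1,0.037,0],0],
  [-1,[0.12,0.045,0],0],
  [-1,[0.12,0.045,0],0],
  [-1,[0.12,0.045,0],0],
  [-1,[0.12,0.045,0],0],
  [-1,[0.07,0.026,0],0],
  [-1,[0.027,0.01,0],0],
  [-1,[0,0,0],0],
  [-1,[0,0,0],0],
])

```text
clock: 21.22
position: [527.5, 32.1, 108.5]
ee_rot: [0.741, -0.672, 0.0, -0.0]
contact_force: [-0.3, 0.5, 0.0]
gripper_width: 16.0
```

```bash
python3 g.py 527 31 36 -1.474;python3 - <<'E'
from h import *
for n in ('scene','wrist'): save(n,n+'11.png')
E
```

```text
t 21.225 pos [527.5  32.1 108.5] phi -1.473 tilt -1.0 w 16.0 j [ 0.37  0.33 -0.37  0.   -0.87 -0.27] F [-0.3  0.5  0. ]
shift units [0.003 0.002 0.242] turn units 0.0007
```

View pics/scene11.png

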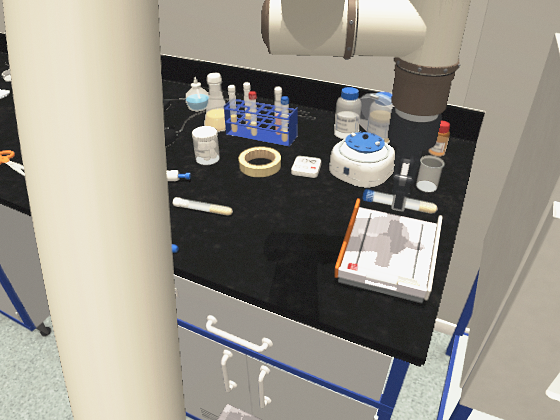

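View pics/wrist11.png

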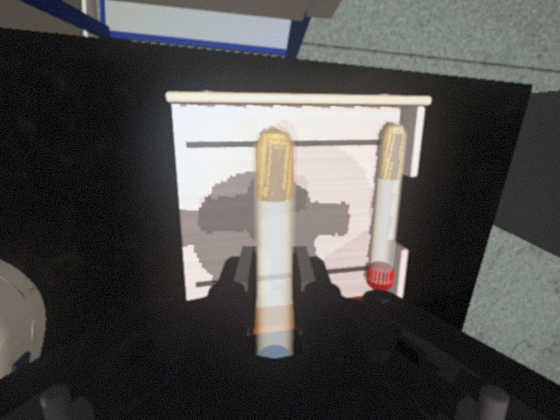

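Red lies against the lip, and blue is square above the chute with its cap to the orange wall. Lowering and releasing.

Emit:
drive_tool([
  [-1,[0.003,0.002,0.04],0],
  [-1,[0,0,0.065],0],
  [-1,[0,0,0.065],0],
  [-1,[0,0,0.045],0],
  [-1,[0,0,0.023],0],
  [-1,[0,0,0],0],
  [-1,[0,0,0],0],
  [-1,[0,0,0],0],
])

```text
clock: 22.32
position: [526.9, 30.5, 37.7]
ee_rot: [0.741, -0.672, 0.0, -0.001]
contact_force: [0.3, -0.0, -0.3]
gripper_width: 15.7
```

```bash
python3 g.py 527 31 36 -1.474
```

```text
t 22.325 pos [526.9  30.5  37.7] phi -1.474 tilt -1.0 w 15.7 j [ 0.37  0.42 -0.45  0.   -0.7  -0.27] F [ 0.3 -0.  -0.3]
shift units [-0.002 -0.     0.006] turn units 0.0001
```

Emit:
drive_tool([
  [0.3,[0,0,0.004],0],
  [0.3,[0,0,0],0],
  [0.3,[0,0,0],0],
  [0.3,[0,0,-0.03],0],
  [0.3,[0,0,-0.06],0],
  [1,[0,0,-0.08],0],
  [1,[0,0,-0.08],0],
  [1,[0,0,-0.08],0],
  [1,[0,0,-0.05],0],
  [1,[-0.1,0,-0.03],0],
  [1,[-0.15,0,-0.03],0],
  [1,[-0.15,0,-0.03],0],
  [1,[-0.15,0,0],0],
  [1,[-0.1,0,0],0],
  [1,[0,0,0],0],
  [1,[0,0,0],0],
])

```text
clock: 24.32
position: [507.3, 223.9, 176.7]
ee_rot: [0.741, -0.672, -0.0, 0.0]
contact_force: [0.4, 0.0, -0.4]
gripper_width: 85.7
```

Run:
```python
from h import *
a=save('scene','s12.png');b=save('top','t12.png')
cv2.imwrite('pics/z12.png',np.hstack([cv2.resize(a[190:310,325:455],(520,480),interpolation=cv2.INTER_CUBIC),cv2.resize(b[150:260,325:390+30],(415,480),interpolation=cv2.INTER_CUBIC)])[:,:,::-1][:, :].copy())
im=cv2.imread('pics/z12.png'); cv2.imwrite('pics/z12.png',cv2.resize(im,(780,400)))
print(read_state()['position'],read_state()['joint_vel'])
```

```text
[507.53412996 223.3987448  176.87524243] [-0.00417605 -0.00211765  0.00068857 -0.00088648  0.00127254 -0.00016401]
```

View pics/z12.png

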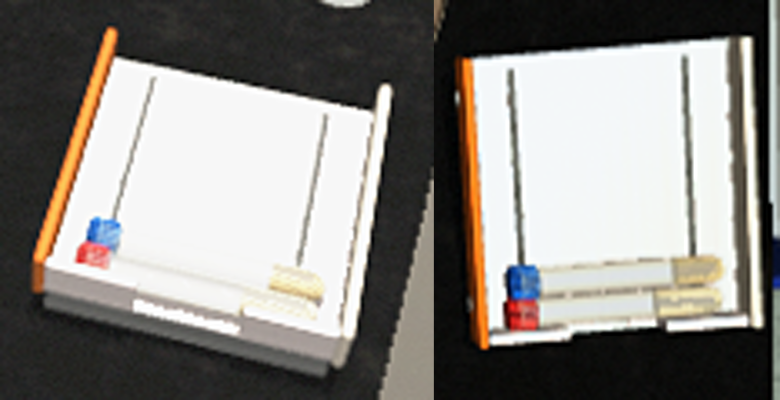

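View pics/s12.png

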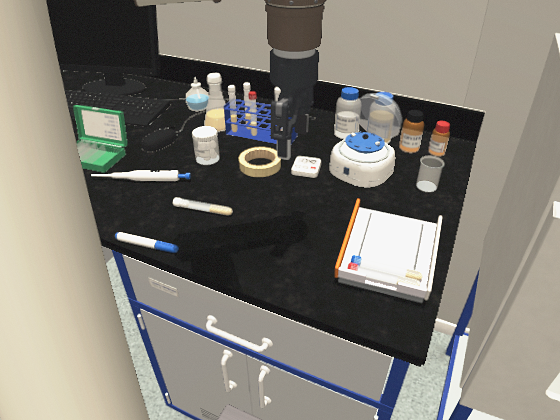

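Both tubes lie side by side at the stop, caps at the orange wall, and the plain tube is untouched. One numeric check, then hand in.

Run:
```python
from h import *
b=cv2.imread('pics/t12.png')[:,:,::-1]; c=calibration('top'); h=cv2.cvtColor(b,cv2.COLOR_RGB2HSV)
for k,z in (('red',34),('blue',38)):
    m=(h[...,1]>120)&(((h[...,0]<5)|(h[...,0]>172)) if k=='red' else (h[...,0]>95)&(h[...,0]<130)); m[:215]=0;m[245:]=0;m[:,:338]=0;m[:,352:]=0
    v,u=np.argwhere(m).mean(0); P=onz(c,u,v,z)[:2]-[507,29]; a=.097
    print(k,'cap in chute',P@[np.cos(a),np.sin(a)],P@[-np.sin(a),np.cos(a)])
w=b[190:217,145:222].astype(int).max(2)>75; v,u=np.argwhere(w).mean(0)+[190,145]; print('plain',onz(c,u,v,9))
job_done(); print(read_state()['clock'])
```

```text
red cap in chute -63.66954729420899 55.03418726888361
blue cap in chute -44.33478854749033 53.284416956072455
plain [502.59897501 423.18338205   9.        ]
the job is handed in; nothing more can be done
the job is handed in; nothing more can be done
```

Run:
```python
import cv2,numpy as np
for n in('top0','t12','scene0','s12'):
    b=cv2.imread(f'pics/{n}.png').astype(int).max(2)>75
    w=b[190:217,145:222] if n[0]=='t' else b[192:220,165:240]
    p=np.argwhere(w); print(n,p.mean(0).round(2),p.min(0),p.max(0))
```

```text
top0 [13.85 38.32] [6 8] [22 70]
t12 [14.23 43.64] [0 0] [26 76]
scene0 [13.89 36.85] [5 7] [22 67]
s12 [13.88 36.79] [5 7] [23 67]
```

Both tubes are in the feed chute, side by side against the stop with their caps to the orange wall. I loaded red first, then blue. Each was lowered until its axis was about 18–20 mm above the floor, then released to roll down by itself. I handed the job in at about 24.4 s of the 48 s allowed, with the gripper open and clear of everything.

**Final checks**
- **Tubes in the chute:** the caps measured at chute x = -64, y = +55 mm (red) and x = -44, y = +53 mm (blue). The text gives -67 and -50, so red is 3 mm off and blue 6 mm. Both pictures show the tubes touching each other and the lip.
- **Plain tube:** it did not move; its outline in the scene camera matches the first picture to 0.1 px. The same check in the last top picture is not usable, because something else bright came into that window. I took it to be the arm.
- **Forces:** the largest reading I saw was about 4 N.

**What went wrong or disagreed**
- **First grasps:** at the height the text implies, the fingers shut above the red tube, which did not move. A second try pinched it above its axis. I gripped it properly at a TCP reading of -17 mm, about 26 mm below the tube's axis, and used that height for blue.
- **Stop lip:** its top measured at about z = 33 mm. I had taken it as 44 mm, so I left it out of the chute fit.

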